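# Press a slide carrier down and slide it home under the leaf spring

### The job

Load the slide carrier into the clamping stage without gripping or lifting it: with the fingertips press it down hard against the sprung lift plate and, keeping it pressed, slide it along its channel under the clamp bar and the leaf spring until it is right against the end stop and the lift plate springs up behind it. Then let go, and leave the things standing round about where they are.

Things in the scene. Friction and masses are not known exactly. Their poses are not given: they have to be found in the camera images.
- stage: Aluminium clamping stage fixed to the worktop, 272 mm long (its x), 120 mm wide (its y). Origin: underside, on the centre line, at worktop level; +x is the direction of loading (towards the end stop), +z up. A straight channel 93 mm wide runs along x between side guides whose tops are 22.5 mm above the worktop; the running rails in it are 12 mm above the worktop.
- clamp_bar (a point): Centre of the underside of the dark clamp bar that crosses the channel, 27.8 mm above the worktop. The bar is 14 mm long in x (stage x = +44 to +58 mm), its top is 36 mm above the worktop, screw heads on it to 40 mm. The raised carrier butts against it; pressed right down, it passes under with 1.8 mm to spare.
- keepers (a point): Point midway between two small dark keeper lips at the rear of the stage (stage x = -128 to -98 mm), one on each side guide, at the level of their undersides, 33.5 mm above the worktop; tops 38 mm, screws to 40 mm. They reach over the carrier's tail corners and stop the tail from rising; 77 mm is free between them. The carrier slides forward out from under them.
- stop_face (a point): Middle of the end stop's face on the stage, at stage x = +124 mm, 19 mm above the worktop. The stop's top is 28 mm above the worktop. With the carrier against it, the carrier's origin is at stage x = +49 mm and the thumb ridge ends 5 mm before the clamp bar.
- carrier: Loose grey slide carrier with two glass slides in its front half, 150 x 90 x 14 mm, about 0.2 kg. Origin: centre of its underside; +x is its leading end, parallel to the stage's x. At the start it stands raised on the lift plate, underside 18.5 mm and deck 32.5 mm above the worktop, origin at stage x = -51 to -39 mm. Pressed down on the rails: underside 12 mm, deck 26 mm above the worktop.
- press_pad (a point): Middle of the ribbed press pad on the carrier's deck, at deck level. The tail ends 35 mm behind it (-x); 20 mm ahead of it is the rear face of the thumb ridge, a cross bar 10 mm thick, 78 mm wide and 10 mm high above the deck. Closed fingertips can press on the pad and push forward against the ridge.
- lift_plate (a joint): Travel of the sprung steel lift plate under the carrier, m: 0 = up, 18.5 mm above the worktop; 0.0065 = level with the rails; 0.0075 = lower limit. Its spring pushes up with 9 N when up and 13 N when down; holding the carrier down takes about 9 to 12 N. It spans stage x = -122 to -34 mm, and springs up behind the carrier once the tail has passed its front end.
- leaf (a joint): Lift angle (rad) of the steel leaf spring, 34 mm wide and 45 mm long, that hangs forward and down from the clamp bar: 0 = free, tip about 19 mm above the worktop at stage x = +100 mm; about 0.16 with the carrier under it. It presses on the carrier with about 4 N and drags on it.
- dish: Bystander: flat round culture plate, 93 mm across, 15 mm high, loose, beside the stage on its -y side. Origin: centre of underside.
- vial: Bystander: small white screw-cap bottle, 47 mm across, 100 mm high, loose, beside the far part of the stage on its +y side. Origin: centre of underside.
- pen: Bystander: marker pen, 131 mm long (its y), lying loose beside the stage on its +y side. Origin: centre of underside.
- refill: Bystander: green blister of pipette tips, 60 x 115 x 30 mm, loose, to the left. Origin: centre of underside.
Not all that is in view belongs to the job. Of the things that look like the carrier, the middle-sized one is meant.

How it is judged:
By the outcome, as a careful person would: the job done as asked, in the order asked, and still so for the second after the job is handed in, with the robot touching nothing.
It also fails if it takes over 40 s, if anything falls off the work surface, if the arm or the gripper's body presses on something with over 40 N, if the wrist force passes 120 N, or if a joint passes its speed limit or range.

### The arm

A 6-joint arm with a two-finger parallel gripper is mounted at the origin on a cart in front of the work surface, level with it; the furniture and walls round the work are solid. World frame = base frame: x ahead of the robot, y to its left, z up, the work surface at z = 0. Lengths are in mm, angles in rad, forces in N, time in s.
With the tool pointing down it reaches from about 275 to 750 mm from the base axis. Payload 10.2 kg.
Tool frame: the origin (TCP) lies between the finger pads; the fingertips stand 25 mm ahead of it and the grasp point (between the pads) lies 6 mm ahead of it; z points along the fingers, y is the line along which they close (so a half turn about z gives the same grasp; the last joint's range is limited). The gripper opens to 85 mm and grips with 20 to 120 N. Pads are 22 mm wide; open, the fingers measure 114 mm over their backs; the gripper's body (76 mm by 85 mm) begins 54 mm behind the grasp point. The pads swing forward as they close: fully open they stand 13 mm farther back than shut.
Start: joints at [1.025, 0.313, 1.498, -0, 1.331, -0.223], TCP at [166.555, 497.886, 256.294] pointing down, gripper open.
Joint ranges: [-2.94, 2.94], [-0.97, 2.17], [0.19, 2.56], [-1.23, 4.37], [0.02, 3.11], [-2.88, 2.88]. Speed limits (rad/s): [2.39, 2.39, 3.01, 3.14, 3.14, 3.14].

### API

Orientations are given as a 3x3 rotation matrix whose columns are the frame's x, y, z axes.
In Python, from plant import robot gives the robot as it stands.
- The arm moves only by the tool apply_moves, never from a script. Its argument "increments" is a list of rows, each a list of 3 entries, a list of its own where there are three numbers: the opening, from -1 (shut) to 1 (fully open), so that 0 is half open, then the shift along the tool's x, y, z in cm, then the turn, a rotation vector about the tool's x, y, z in degrees. A call has exactly 10 rows; each row shifts and turns the commanded pose from where the row before left it, along the tool's axes as they then stand; what a row does not reach is not made up. A row lasts 1/10 s, in which the tool goes at most 50 mm and 8.59 degrees, less where a joint would pass 70% of its speed; a pose out of reach is approached as far as the arm can. A call with a gripper value outside its range is refused whole. The fingers move at their own pace and stop on an object; "force" is the grip in N (left out, the last holds). Time passes only in rows, so rows that do not move let the fingers close, or fill a call up. It gives the time, the measured TCP pose, the force, the opening and the grip force at its end, in the units of the state.
- robot.get_state(): the state, without advancing time (a new reading comes with each control period).
- robot.read_camera(name): name is "scene" or "top"; returns a dict with "image" (480x640x3 uint8, red, green, blue), "fovy" (degrees; the focal length in pixels is half the picture's height over the tangent of half this angle, whatever the lens; pixels are square), "cx", "cy" (the principal point, pixels), "pose" (4x4, takes a point from camera to world coordinates). Camera axes: x right, y down, z forward; pixel columns grow to the right and rows downward; lengths in mm; the calibration is good to about 2 mm. A picture is of the moment at which its call begins. There is no depth.
- robot.sign_off(): hands the job in; it is judged then, once.
The state is a dict: "time_s": time; "q": joint angles; "qd": joint speeds; "joint_efforts": joint torques, N m; "eef_pos": TCP position; "orientation": TCP orientation; "force": force on the tool from outside, world axes, zero at the start; "moment": the same for the moment, N m; "grip_width": opening from 0.0 (shut) to 1.0 (fully open); "grip_force": force on a finger pad.
Only numpy, scipy, OpenCV 4.12 (cv2) and the standard library are available. Lean on these libraries where they do the work, as an engineer would, in place of code of your own. Each camera call takes 0.05 s, during which the arm holds its last target. There are 200 camera calls.

## Working session

There is one attempt and no reset: what is moved stays moved. The work goes in short steps, Python scripts to look and compute and a tool call to move; the robot and the scene stay as the last step left them, time stands still between calls to the robot, and variables do not carry over. Pictures are saved under pics/ and viewed, at most 10 in all, crops included, and the job is handed in when it is done.

Besides the shell and the picture viewer there is one more tool, called after ">>>" as name([rows], argument=value, ...), one row to a line, values as JSON. apply_moves: Moves the arm, as the interface text tells. Its arguments: {"type":"object","properties":{"increments":{"type":"array"},"force":{"type":"number"}},"required":["increments"]}

```bash
mkdir -p pics; cat > h.py <<'E'
import numpy as np, cv2
from plant import robot
def cam(n,fn=None):
    c=robot.read_camera(n)
    if fn: cv2.imwrite('pics/'+fn,c['image'][:,:,::-1])
    return c
def f(c): return c['image'].shape[0]/2/np.tan(np.radians(c['fovy'])/2)
def ray(c,u,v,z):
    P=np.array(c['pose']);d=P[:3,:3]@np.array([(u-c['cx'])/f(c),(v-c['cy'])/f(c),1]);o=P[:3,3]
    return o+d*(z-o[2])/d[2]
def proj(c,p):
    P=np.array(c['pose']);q=P[:3,:3].T@(np.array(p)-P[:3,3]);return q[:2]/q[2]*f(c)+[c['cx'],c['cy']]
E
python3 - <<'E'
from h import *
for n in('top','scene'):
    c=cam(n,n+'1.png');print(n,c['fovy'],c['cx'],c['cy'],np.round(c['pose'],3).tolist())
print(robot.get_state())
E
```

```text
top 46.359828632853976 317.1388344378355 245.05926868288756 [[0.019, -0.995, 0.095, 437.824], [-1.0, -0.017, 0.019, 215.747], [-0.017, -0.096, -0.995, 1479.058], [0.0, 0.0, 0.0, 1.0]]
scene 50.48457756340092 316.3341417037137 240.9118611423617 [[0.921, -0.191, 0.339, 124.595], [-0.388, -0.495, 0.777, -777.35], [0.019, -0.847, -0.531, 738.337], [0.0, 0.0, 0.0, 1.0]]
{'time_s': 0.1, 'q': array([ 1.02460494e+00,  3.13425248e-01,  1.49835633e+00,  2.61323144e-05,
        1.33098146e+00, -2.23393933e-01]), 'qd': array([ 0.00011173, -0.0029168 , -0.0042623 , -0.00137154,  0.00133371,
       -0.00153929]), 'joint_efforts': array([ 3.75075499e-03, -4.12899184e+01, -2.60142088e+01, -1.56933647e-04,
        2.95450518e-03,  2.29923174e-06]), 'eef_pos': array([166.4410966 , 497.71486036, 255.77811414]), 'orientation': array([[-9.48349657e-01,  3.17226310e-01, -6.29630327e-04],
       [ 3.17226808e-01,  9.48349186e-01, -9.86916293e-04],
       [ 2.84033595e-04, -1.13567735e-03, -9.99999315e-01]]), 'force': array([-0.38780687, -0.28080848,  0.38807398]), 'moment': array([ 0.01599598, -0.01651442,  0.05871602]), 'grip_force': 0.0, 'grip_width': 1.0002491577664}
```

View pics/top1.png

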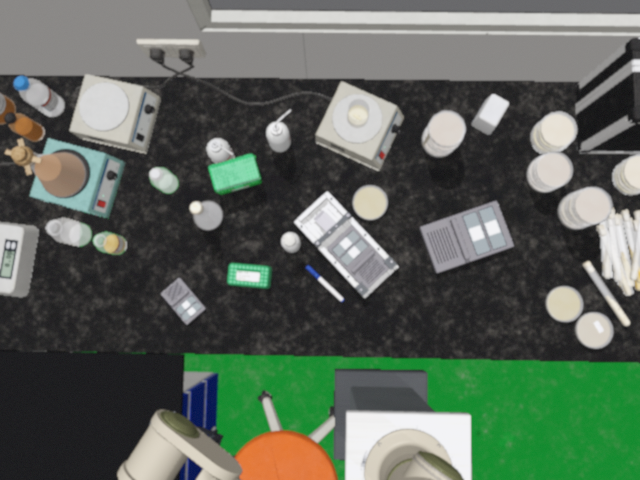

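View pics/scene1.png

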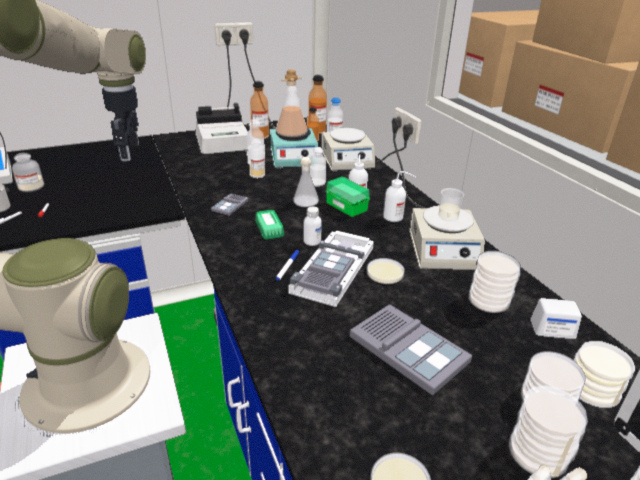

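The top view shows three things like the carrier: a small one at (183,300), one in the stage at (350,250) and a large one at (467,237). The middle-sized one, in the stage at (350,250), is meant. I'll check it in one close crop.

```bash
python3 - <<'E'
from h import *
a=cv2.imread('pics/top1.png')[180:310,270:420]
b=cv2.imread('pics/scene1.png')[220:315,275:395]
A=cv2.resize(a,None,fx=4.6,fy=4.6,interpolation=3)
cv2.imwrite('pics/c1.png',A)
B=cv2.resize(b,None,fx=6,fy=6,interpolation=3)
cv2.imwrite('pics/c2.png',B)
E
```

```text
(no output)
```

View pics/c1.png

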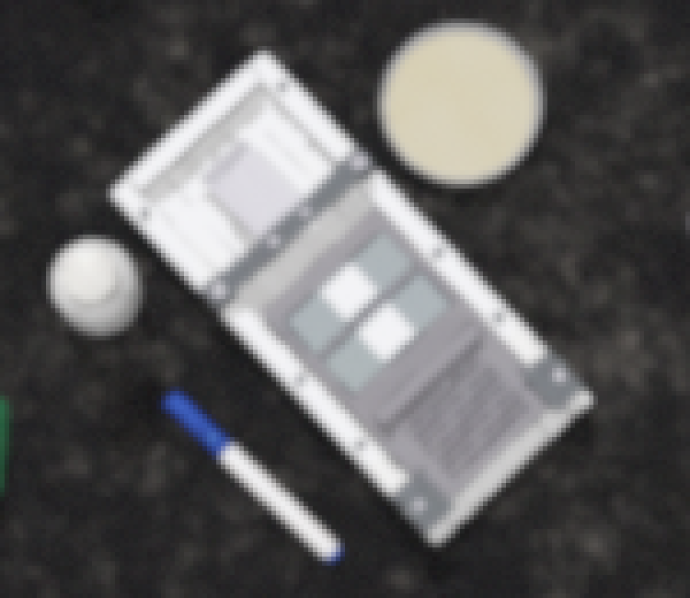

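View pics/c2.png

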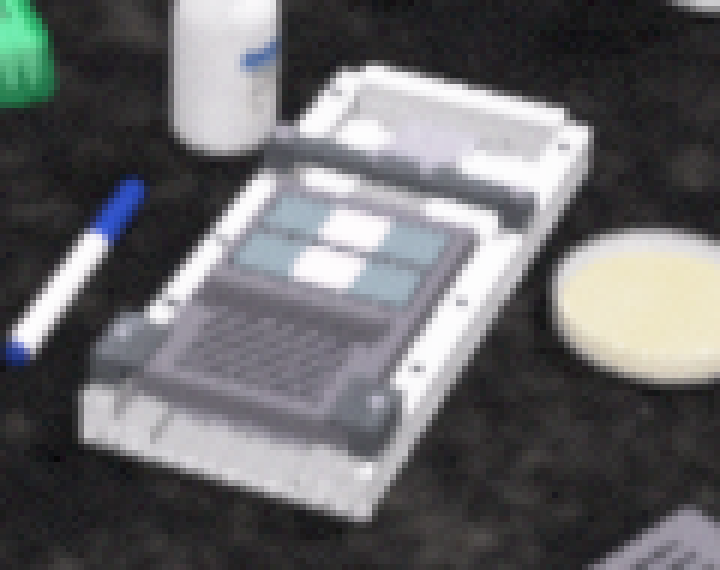

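The crops show the carrier raised in the stage. In the top crop the clamp bar runs from (215,290) to (360,160), the keepers are at (420,505) and (558,380), and the ridge centre is at about (431,377) with the pad behind it. The dish, vial and pen stand clear to the sides. Next I fit the stage pose.

```bash
cat > fit.py <<'E'
from h import *
from scipy.optimize import least_squares
ct=cam('top');cs=cam('scene')
T=lambda u,v:(270+u/4.6,180+v/4.6)
S=lambda u,v:(275+u/6,220+v/6)
L=[(ct,T(263,53),(136,-60,28)),(ct,T(113,190),(136,60,28)),(ct,T(360,160),(51,-57,38)),(ct,T(217,290),(51,57,38)),
(ct,T(560,375),(-113,-50,39)),(ct,T(420,502),(-113,50,39)),
(cs,S(82,440),(-136,60,0)),(cs,S(368,520),(-136,-60,0)),(cs,S(590,128),(136,-60,28)),(cs,S(340,68),(136,60,28))]
def w(p,q):
    c,s=np.cos(p[2]),np.sin(p[2]);return np.array([p[0]+c*q[0]-s*q[1],p[1]+s*q[0]+c*q[1],q[2]])
r=least_squares(lambda p:np.concatenate([proj(c,w(p,q))-uv for c,uv,q in L]),[430,150,.8],loss='soft_l1')
p=r.x;print(p);print(np.round(r.fun.reshape(-1,2),1).tolist())
def inv(P):
    c,s=np.cos(p[2]),np.sin(p[2]);d=P[:2]-p[:2];return c*d[0]+s*d[1],-s*d[0]+c*d[1]
for n,c,uv in [('ridge top',ct,T(431,377)),('ridgeS',cs,S(293,303))]: print(n,inv(ray(c,*uv,42.5)))
print('vial top',inv(ray(ct,*T(90,275),100)),'dish',inv(ray(ct,*T(462,103),15)))
E
python3 fit.py
```

```text
[582.87863279 166.05884639   0.77080834]
[[0.6, -1.4], [-0.3, -0.1], [1.1, -1.1], [0.1, 0.6], [-0.5, 0.0], [1.7, -0.9], [-0.8, 0.1], [-0.7, 0.3], [-0.3, -2.3], [-0.7, -2.0]]
ridge top (np.float64(-65.35834134706562), np.float64(2.630105908765419))
ridgeS (np.float64(-71.01724848566695), np.float64(-3.1710246124125376))
vial top (np.float64(99.72676849709931), np.float64(103.89689495217753)) dish (np.float64(36.7586323429818), np.float64(-121.37725646282537))
```

>>> apply_moves([
  [-1,[0,0,0],[0,0,-7.84]],
  [-1,[0,0,0],[0,0,-7.84]],
  [-1,[0,0,0],[0,0,-7.84]],
  [-1,[0,0,0],[0,0,-7.84]],
  [-1,[0,0,0],[0,0,-7.84]],
  [-1,[0,0,0],[0,0,-7.84]],
  [-1,[0,0,0],[0,0,-7.84]],
  [-1,[0,0,0],[0,0,-7.84]],
  [-1,[0,-2,0],[0,0,0]],
  [-1,[0,-3,0],[0,0,0]],
], force=40)

```text
time_s: 1.2
eef_pos: [201.1, 462.0, 256.0]
orientation: [[-0.715, -0.699, -0.0], [-0.699, 0.715, -0.0], [0.0, 0.0, -1.0]]
force: [0.3, 0.2, -0.7]
grip_width: -0.001
grip_force: 0.0
```

>>> apply_moves([
  [-1,[0,-4,0],[0,0,0]],
  [-1,[0,-4,0],[0,0,0]],
  [-1,[0,-4,0],[0,0,0]],
  [-1,[0,-4,0],[0,0,0]],
  [-1,[0,-4,0],[0,0,0]],
  [-1,[0,-4,0],[0,0,0]],
  [-1,[0,-4,0],[0,0,0]],
  [-1,[0,-4,0],[0,0,0]],
  [-1,[0,-4,0],[0,0,0]],
  [-1,[0,-3,0],[0,0,0]],
])

```text
time_s: 2.2
eef_pos: [474.7, 180.7, 256.1]
orientation: [[-0.717, -0.697, -0.0], [-0.697, 0.717, -0.0], [0.0, -0.0, -1.0]]
force: [0.1, 1.0, -0.6]
grip_width: -0.004
grip_force: 0.0
```

```bash
cat >> h.py <<'E'
p=np.array([582.88,166.06,0.7708])
def rep(goal):
    s=robot.get_state();x=s['eef_pos'];R=np.array(s['orientation']);c,n=np.cos(p[2]),np.sin(p[2]);d=x[:2]-p[:2]
    print('t',s['time_s'],'eef',x.round(1),'stage',round(c*d[0]+n*d[1],1),round(-n*d[0]+c*d[1],1),'yaw tool x',np.degrees(np.arctan2(R[1,0],R[0,0])).round(1),'tz',R[:,2].round(3),'F',s['force'].round(1),'w',round(s['grip_width'],2))
    g=np.array([p[0]+c*goal[0]-n*goal[1],p[1]+n*goal[0]+c*goal[1],goal[2]]);print('tool shift cm',((R.T@(g-x))/10).round(2))
E
python3 -c "
from h import *
rep((-87,0,100))"
```

```text
t 2.2 eef [474.7 180.7 256.1] stage -67.4 85.9 yaw tool x -135.8 tz [-0. -0. -1.] F [ 0.1  1.  -0.6] w -0.0
tool shift cm [ 1.96 -8.59 15.61]
```

>>> apply_moves([
  [-1,[0.5,-2.6,0],[0,0,0]],
  [-1,[0.5,-3,0],[0,0,0]],
  [-1,[0.5,-2,2],[0,0,0]],
  [-1,[0.5,-1,3],[0,0,0]],
  [-1,[0,0,3],[0,0,0]],
  [-1,[0,0,3],[0,0,0]],
  [-1,[0,0,2.6],[0,0,0]],
  [-1,[0,0,2],[0,0,0]],
  [-1,[0,0,0],[0,0,0]],
  [-1,[0,0,0],[0,0,0]],
])

```text
time_s: 3.2
eef_pos: [519.3, 107.0, 100.8]
orientation: [[-0.717, -0.697, 0.0], [-0.697, 0.717, 0.0], [-0.0, -0.0, -1.0]]
force: [0.7, -0.5, 0.9]
grip_width: -0.001
grip_force: 0.0
```

```bash
python3 -c "
from h import *
rep((-87,0,100))
ct=cam('top','t2.png');cs=cam('scene','s2.png')
a=cv2.imread('pics/t2.png')[180:310,270:420];b=cv2.imread('pics/s2.png')[210:310,275:395]
cv2.imwrite('pics/c3.png',np.hstack([cv2.resize(a,(400,347),interpolation=3),cv2.resize(b,(400,347),interpolation=3)]))
"
```

```text
t 3.2 eef [519.3 107.  100.8] stage -86.7 1.9 yaw tool x -135.8 tz [ 0.  0. -1.] F [ 0.7 -0.5  0.9] w -0.0
tool shift cm [ 0.03 -0.19  0.08]
```

View pics/c3.png

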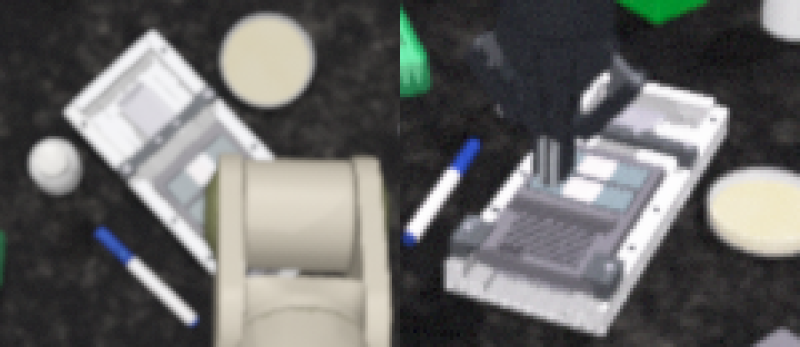

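The tips hang above the carrier at crop (548,187), with nothing touched. I'll check the projected tip against this and go lower, staying above the ridge.

```bash
python3 -c "
from h import *
cs=cam('scene')
c,n=np.cos(p[2]),np.sin(p[2])
W=lambda q:np.array([p[0]+c*q[0]-n*q[1],p[1]+n*q[0]+c*q[1],q[2]])
k=lambda u:(((u[0]-275)/.3+400).round(0),((u[1]-210)*3.47).round(0))
print('tip',k(proj(cs,[519.3,107,75.8])))
for X in(-75,-70,-65,-60):print(X,k(proj(cs,W((X,0,42.5)))), k(proj(cs,W((X,39,42.5)))),k(proj(cs,W((X,-39,42.5)))))
"
```

```text
tip (np.float64(549.0), np.float64(180.0))
-75 (np.float64(556.0), np.float64(212.0)) (np.float64(506.0), np.float64(198.0)) (np.float64(608.0), np.float64(226.0))
-70 (np.float64(559.0), np.float64(208.0)) (np.float64(509.0), np.float64(194.0)) (np.float64(611.0), np.float64(222.0))
-65 (np.float64(562.0), np.float64(204.0)) (np.float64(512.0), np.float64(191.0)) (np.float64(613.0), np.float64(218.0))
-60 (np.float64(565.0), np.float64(200.0)) (np.float64(514.0), np.float64(187.0)) (np.float64(616.0), np.float64(214.0))
```

>>> apply_moves([
  [-1,[0,-0.1,1],[0,0,0]],
  [-1,[0,-0.1,1],[0,0,0]],
  [-1,[0,0,0.5],[0,0,0]],
  [-1,[0,0,0],[0,0,0]],
  [-1,[0,0,0],[0,0,0]],
  [-1,[0,0,0],[0,0,0]],
  [-1,[0,0,0],[0,0,0]],
  [-1,[0,0,0],[0,0,0]],
  [-1,[0,0,0],[0,0,0]],
  [-1,[0,0,0],[0,0,0]],
])

```text
time_s: 4.35
eef_pos: [520.5, 105.6, 75.4]
orientation: [[-0.717, -0.697, 0.0], [-0.697, 0.717, 0.0], [-0.0, -0.0, -1.0]]
force: [-0.1, -0.9, 0.4]
grip_width: 0.002
grip_force: 0.0
```

```bash
python3 -c "
from h import *
rep((-87,0,75))
cs=cam('scene','s3.png')
b=cv2.imread('pics/s3.png')[225:315,285:385]
cv2.imwrite('pics/c4.png',cv2.resize(b,(660,594),interpolation=3))
print(proj(cs,robot.get_state()['eef_pos']-[0,0,25]))
"
```

```text
t 4.35 eef [520.5 105.6  75.4] stage -86.9 0.1 yaw tool x -135.8 tz [ 0.  0. -1.] F [-0.1 -0.9  0.4] w 0.0
tool shift cm [ 0.01 -0.01  0.04]
[320.05051357 271.014558  ]
```

View pics/c4.png

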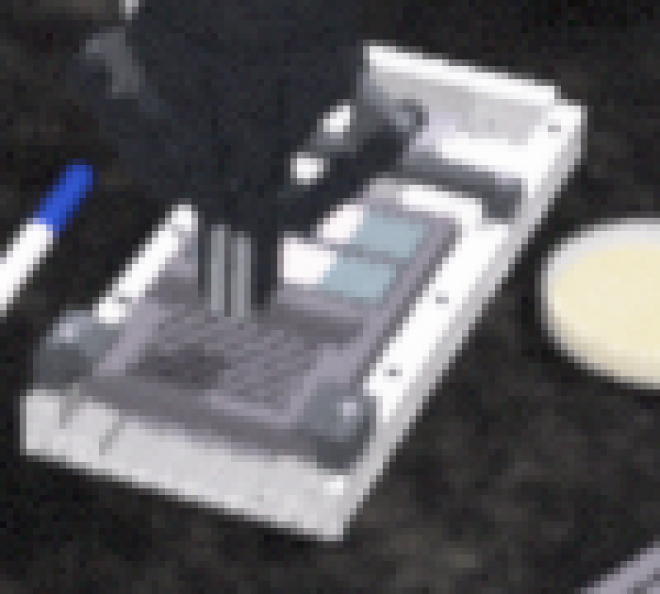

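>>> apply_moves([
  [-1,[0.3,0,0.4],[0,0,0]],
  [-1,[0,0,0.6],[0,0,0]],
  [-1,[0,0,0.5],[0,0,0]],
  [-1,[0,0,0.2],[0,0,0]],
  [-1,[0,0,0.1],[0,0,0]],
  [-1,[0,0,0.1],[0,0,0]],
  [-1,[0,0,0.1],[0,0,0]],
  [-1,[0,0,0.1],[0,0,0]],
  [-1,[0,0,0.1],[0,0,0]],
  [-1,[0,0,0],[0,0,0]],
])

```text
time_s: 5.4
eef_pos: [518.0, 103.4, 53.7]
orientation: [[-0.716, -0.698, -0.001], [-0.698, 0.716, -0.0], [0.001, 0.001, -1.0]]
force: [-4.6, -1.3, 7.7]
grip_width: 0.002
grip_force: 4.1
```

>>> apply_moves([
  [-1,[0,0,0.1],[0,0,0]],
  [-1,[0,0,0.1],[0,0,0]],
  [-1,[0,0,0.1],[0,0,0]],
  [-1,[0,0,0.1],[0,0,0]],
  [-1,[0,0,0],[0,0,0]],
  [-1,[0,0,0],[0,0,0]],
  [-1,[0,0,0],[0,0,0]],
  [-1,[0,0,0],[0,0,0]],
  [-1,[0,0,0],[0,0,0]],
  [-1,[0,0,0],[0,0,0]],
])

```text
time_s: 6.4
eef_pos: [518.1, 103.4, 51.0]
orientation: [[-0.716, -0.698, -0.001], [-0.698, 0.716, -0.0], [0.001, 0.0, -1.0]]
force: [-10.9, -2.2, 21.6]
grip_width: -0.003
grip_force: 11.0
```

>>> apply_moves([
  [-1,[-0.2,0,0.05],[0,0,0]],
  [-1,[-0.2,0,0],[0,0,0]],
  [-1,[-0.2,0,0],[0,0,0]],
  [-1,[-0.2,0,0],[0,0,0]],
  [-1,[-0.2,0,0],[0,0,0]],
  [-1,[-0.2,0,0],[0,0,0]],
  [-1,[-0.2,0,0],[0,0,0]],
  [-1,[-0.2,0,0],[0,0,0]],
  [-1,[-0.2,0,0],[0,0,0]],
  [-1,[0,0,0],[0,0,0]],
])

```text
time_s: 7.4
eef_pos: [531.1, 114.6, 51.0]
orientation: [[-0.716, -0.698, -0.001], [-0.698, 0.716, -0.003], [0.003, -0.001, -1.0]]
force: [-13.3, -12.1, 26.5]
grip_width: 0.0
grip_force: 13.6
```

```bash
python3 -c "
from h import *
rep((9,0,51))
cs=cam('scene','s4.png')
b=cv2.imread('pics/s4.png')[225:315,285:385]
cv2.imwrite('pics/c5.png',cv2.resize(b,(660,594),interpolation=3))
"
```

```text
t 7.4 eef [531.1 114.6  51. ] stage -73.0 -0.8 yaw tool x -135.7 tz [-0.001 -0.003 -1.   ] F [-13.3 -12.1  26.5] w 0.0
tool shift cm [-8.2   0.06 -0.03]
```

View pics/c5.png

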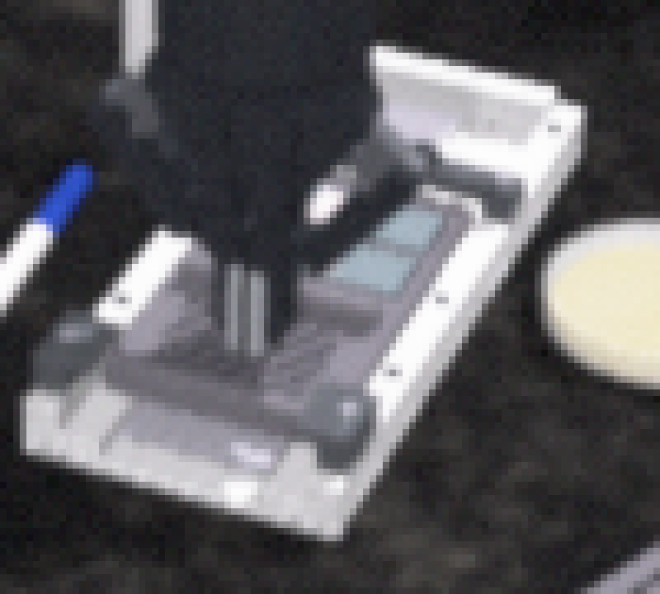

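The carrier is pressed flat and sliding: its tail has moved forward on the plate. I continue forward.

>>> apply_moves([
  [-1,[-0.3,0,0],[0,0,0]],
  [-1,[-0.3,0,0],[0,0,0]],
  [-1,[-0.3,0,0],[0,0,0]],
  [-1,[-0.3,0,0],[0,0,0]],
  [-1,[-0.3,0,0],[0,0,0]],
  [-1,[-0.3,0,0],[0,0,0]],
  [-1,[-0.3,0,0],[0,0,0]],
  [-1,[-0.3,0,0],[0,0,0]],
  [-1,[-0.3,0,0],[0,0,0]],
  [-1,[0,0,0],[0,0,0]],
])

```text
time_s: 8.45
eef_pos: [550.8, 133.6, 51.0]
orientation: [[-0.716, -0.698, -0.0], [-0.698, 0.716, -0.003], [0.002, -0.002, -1.0]]
force: [-10.4, -9.7, 23.1]
grip_width: 0.0
grip_force: 12.0
```

>>> apply_moves([
  [-1,[-0.3,0,0],[0,0,0]],
  [-1,[-0.3,0,0],[0,0,0]],
  [-1,[-0.3,0,0],[0,0,0]],
  [-1,[-0.3,0,0],[0,0,0]],
  [-1,[-0.3,0,0],[0,0,0]],
  [-1,[-0.3,0,0],[0,0,0]],
  [-1,[-0.3,0,0],[0,0,0]],
  [-1,[-0.3,0,0],[0,0,0]],
  [-1,[-0.3,0,0],[0,0,0]],
  [-1,[0,0,0],[0,0,0]],
])

```text
time_s: 9.45
eef_pos: [569.4, 151.8, 51.0]
orientation: [[-0.716, -0.698, -0.003], [-0.698, 0.716, -0.004], [0.005, -0.001, -1.0]]
force: [-15.0, -15.1, 26.6]
grip_width: -0.003
grip_force: 17.6
```

```bash
python3 -c "
from h import *
rep((9,0,51))
cs=cam('scene','s5.png')
b=cv2.imread('pics/s5.png')[225:315,285:385]
cv2.imwrite('pics/c6.png',cv2.resize(b,(660,594),interpolation=3))
"
```

```text
t 9.45 eef [569.4 151.8  51. ] stage -19.6 -0.9 yaw tool x -135.7 tz [-0.003 -0.004 -1.   ] F [-15.  -15.1  26.6] w -0.0
tool shift cm [-2.87  0.08 -0.02]
```

View pics/c6.png

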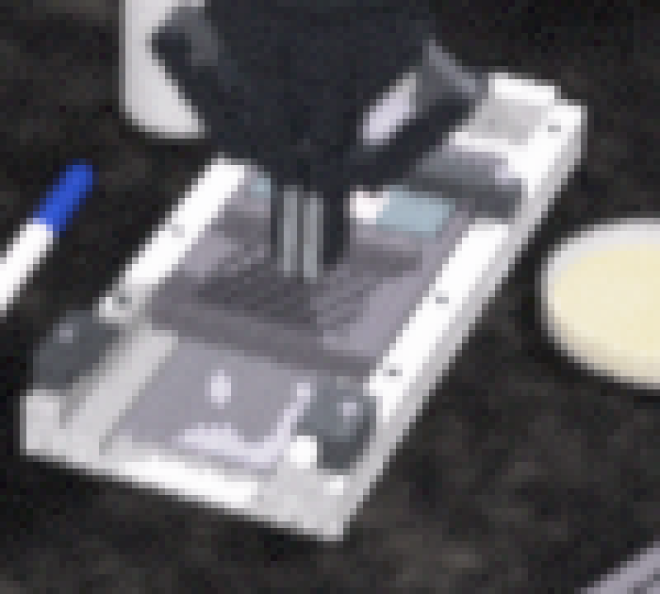

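The carrier is under the clamp bar with its tail out of the keepers, still flat; the plate behind it is visible and still down. I keep pushing.

>>> apply_moves([
  [-1,[-0.3,0,0],[0,0,0]],
  [-1,[-0.3,0,0],[0,0,0]],
  [-1,[-0.3,0,0],[0,0,0]],
  [-1,[-0.3,0,0],[0,0,0]],
  [-1,[-0.3,0,0],[0,0,0]],
  [-1,[-0.3,0,0],[0,0,0]],
  [-1,[-0.2,0,0],[0,0,0]],
  [-1,[-0.2,0,0],[0,0,0]],
  [-1,[-0.1,0,0],[0,0,0]],
  [-1,[0,0,0],[0,0,0]],
])

```text
time_s: 10.5
eef_pos: [585.8, 167.7, 50.9]
orientation: [[-0.716, -0.698, -0.003], [-0.698, 0.716, -0.004], [0.005, -0.001, -1.0]]
force: [-16.4, -14.4, 25.4]
grip_width: 0.003
grip_force: 17.2
```

>>> apply_moves([
  [-1,[-0.2,0,0],[0,0,0]],
  [-1,[-0.2,0,0],[0,0,0]],
  [-1,[-0.2,0,0],[0,0,0]],
  [-1,[-0.1,0,0],[0,0,0]],
  [-1,[-0.1,0,0],[0,0,0]],
  [-1,[-0.1,0,0],[0,0,0]],
  [-1,[-0.1,0,0],[0,0,0]],
  [0,[0,0,0],[0,0,0]],
  [-1,[0,0,0],[0,0,0]],
  [-1,[0,0,0],[0,0,0]],
])

```text
time_s: 11.5
eef_pos: [593.0, 175.0, 51.0]
orientation: [[-0.716, -0.698, -0.003], [-0.698, 0.716, -0.003], [0.004, -0.001, -1.0]]
force: [-16.0, -12.9, 24.8]
grip_width: 0.005
grip_force: 18.7
```

One row had a 0 opening by mistake. The fingers are shut again (0.005) and the force is unchanged, so I carry on.

>>> apply_moves([
  [-1,[-0.1,0,0],[0,0,0]],
  [-1,[-0.1,0,0],[0,0,0]],
  [-1,[-0.1,0,0],[0,0,0]],
  [-1,[-0.1,0,0],[0,0,0]],
  [-1,[-0.1,0,0],[0,0,0]],
  [-1,[0,0,0],[0,0,0]],
  [-1,[0,0,0],[0,0,0]],
  [-1,[0,0,0],[0,0,0]],
  [-1,[0,0,0],[0,0,0]],
  [-1,[0,0,0],[0,0,0]],
])

```text
time_s: 12.5
eef_pos: [596.4, 178.2, 51.1]
orientation: [[-0.716, -0.698, -0.003], [-0.698, 0.716, -0.004], [0.005, -0.001, -1.0]]
force: [-15.9, -14.3, 25.6]
grip_width: 0.005
grip_force: 19.2
```

```bash
python3 -c "
from h import *
rep((18,0,51))
cs=cam('scene','s6.png')
b=cv2.imread('pics/s6.png')[225:315,285:385]
cv2.imwrite('pics/c7.png',cv2.resize(b,(660,594),interpolation=3))
"
```

```text
t 12.5 eef [596.4 178.2  51.1] stage 18.2 -0.8 yaw tool x -135.7 tz [-0.003 -0.004 -1.   ] F [-15.9 -14.3  25.6] w 0.0
tool shift cm [0.02 0.08 0.01]
```

View pics/c7.png

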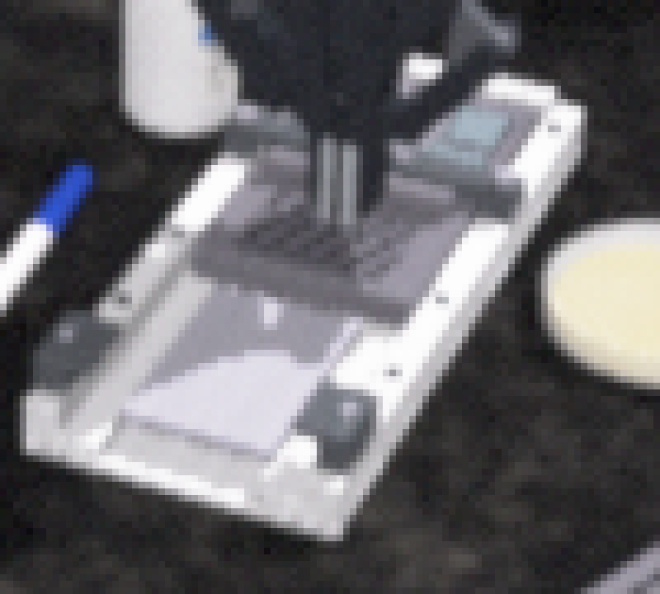

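The carrier is nearly home: there is still a small gap from its ridge to the bar, and the plate front edge is just under its tail. I push on until the stop is felt.

>>> apply_moves([
  [-1,[-0.1,0,0],[0,0,0]],
  [-1,[-0.1,0,0],[0,0,0]],
  [-1,[-0.1,0,0],[0,0,0]],
  [-1,[-0.1,0,0],[0,0,0]],
  [-1,[-0.1,0,0],[0,0,0]],
  [-1,[0,0,0],[0,0,0]],
  [-1,[0,0,0],[0,0,0]],
  [-1,[0,0,0],[0,0,0]],
  [-1,[0,0,0],[0,0,0]],
  [-1,[0,0,0],[0,0,0]],
])

```text
time_s: 13.55
eef_pos: [597.3, 178.9, 51.0]
orientation: [[-0.716, -0.698, -0.012], [-0.698, 0.716, -0.009], [0.015, 0.002, -1.0]]
force: [-34.1, -31.2, 39.1]
grip_width: 0.002
grip_force: 28.5
```

The force jumped to 46 N along the channel after 1.2 mm, so this is the stop. I check numerically whether the plate came up, by its edge shift against the last picture.

```bash
python3 -c "
from h import *
rep((20,0,51))
c=cam('scene','s7.png')
a=cv2.imread('pics/s6.png',0).astype(int);b=cv2.imread('pics/s7.png',0).astype(int)
for u in(308,314,320):print(u,'\n',a[262:302,u],'\n',b[262:302,u])
c_,n=np.cos(p[2]),np.sin(p[2])
for q in [(-122,0,12),(-122,0,18.5),(-34,0,12),(-34,0,18.5),(-26,0,12),(-26,0,26)]:
  print(q,proj(c,[p[0]+c_*q[0]-n*q[1],p[1]+n*q[0]+c_*q[1],q[2]]).round(1))
"
```

```text
t 13.55 eef [597.3 178.9  51. ] stage 19.3 -0.8 yaw tool x -135.7 tz [-0.012 -0.009 -1.   ] F [-34.1 -31.2  39.1] w 0.0
tool shift cm [-0.07  0.08  0.  ]
308 
 [234 236 213 204 202 189 172 158 154 164 186 203 207 204 206 203 202 188
 175 161 163 197 222 224 223 221 201 172 177 196 203 205 206 215 244 240
 178  94  51  51] 
 [240 233 211 206 203 190 172 156 157 164 187 204 206 202 204 207 202 186
 174 160 163 200 221 224 224 222 201 172 184 198 203 205 205 216 243 240
 178  95  50  53]
314 
 [131 124 114 121 153 188 202 203 202 194 181 161 156 152 153 154 156 155
 169 202 221 222 223 222 223 225 224 221 191 164 184 202 204 203 210 238
 250 236 160  74] 
 [124 121 115 125 150 186 205 204 201 197 180 160 158 156 153 155 153 157
 192 219 223 222 224 224 222 223 223 220 193 160 185 204 204 204 210 240
 250 236 158  73]
320 
 [101 112 111 108 104 113 156 166 154 154 149 152 154 152 154 156 162 198
 221 222 224 223 222 223 224 223 221 222 222 215 184 165 186 200 206 204
 214 246 248 226] 
 [103 117 113 108 109 122 159 165 155 152 152 153 155 155 154 154 171 207
 221 224 222 225 224 223 224 224 222 222 220 215 184 166 189 201 203 205
 216 245 248 225]
(-122, 0, 12) [313.9 292.6]
(-122, 0, 18.5) [313.9 290.3]
(-34, 0, 12) [328.  272.4]
(-34, 0, 18.5) [328.1 270.2]
(-26, 0, 12) [329.2 270.7]
(-26, 0, 26) [329.4 266. ]
```

```bash
python3 -c "
from h import *
for u in(308,314,320):
  for k in(4,5,6,7): print(u,k,cv2.imread(f'pics/s{k}.png',0)[280:300,u])
for k in(4,5,6,7):
  g=cv2.imread(f'pics/s{k}.png',0); print(k,[g[262:280,u].tolist() for u in(326,330)])
"
```

```text
308 4 [103 112 109 107 102 116 139 150 152 156 158 156 180 201 205 205 207 209
 166  92]
308 5 [188 167 156 151 156 154 157 155 155 153 157 157 181 206 237 251 252 242
 177  91]
308 6 [175 161 163 197 222 224 223 221 201 172 177 196 203 205 206 215 244 240
 178  94]
308 7 [174 160 163 200 221 224 224 222 201 172 184 198 203 205 205 216 243 240
 178  95]
314 4 [ 80  92 106 109 106 107 104 116 143 152 153 154 159 163 184 202 206 208
 216 209]
314 5 [155 153 152 153 153 155 153 155 155 169 204 219 199 176 189 210 241 251
 251 236]
314 6 [169 202 221 222 223 222 223 225 224 221 191 164 184 202 204 203 210 238
 250 236]
314 7 [192 219 223 222 224 224 222 223 223 220 193 160 185 204 204 204 210 240
 250 236]
320 4 [ 78  75  89  98 116 114 108 103 110 134 147 158 190 190 166 169 191 212
 246 252]
320 5 [153 156 160 160 159 155 155 157 154 161 190 213 221 217 188 170 192 213
 245 252]
320 6 [221 222 224 223 222 223 224 223 221 222 222 215 184 165 186 200 206 204
 214 246]
320 7 [221 224 222 225 224 223 224 224 222 222 220 215 184 166 189 201 203 205
 216 245]
4 [[40, 42, 41, 40, 47, 43, 46, 47, 47, 47, 46, 47, 45, 47, 53, 79, 100, 129], [46, 41, 49, 66, 80, 98, 108, 95, 88, 83, 77, 91, 110, 122, 109, 120, 122, 109]]
5 [[70, 70, 81, 93, 83, 77, 86, 74, 74, 84, 76, 88, 106, 107, 110, 107, 108, 122], [92, 93, 92, 95, 84, 68, 77, 84, 77, 81, 85, 80, 93, 104, 110, 109, 104, 106]]
6 [[78, 90, 99, 110, 113, 108, 105, 116, 178, 217, 217, 208, 181, 157, 153, 163, 201, 221], [78, 78, 88, 99, 111, 111, 106, 107, 113, 138, 152, 153, 154, 154, 157, 154, 154, 165]]
7 [[72, 90, 106, 109, 109, 108, 106, 134, 197, 220, 221, 214, 184, 154, 160, 201, 224, 224], [84, 72, 90, 104, 110, 109, 106, 109, 125, 150, 154, 154, 154, 153, 154, 155, 165, 201]]
```

The plate rear edge rose about 2 px between s5 and s6, so the plate has sprung up behind the tail, and the carrier is against the stop. I take off most of the push first, then lift straight off.

>>> apply_moves([
  [-1,[0.1,0,0],[0,0,0]],
  [-1,[0.1,0,0],[0,0,0]],
  [-1,[0.1,0,-0.05],[0,0,0]],
  [-1,[0,0,-0.05],[0,0,0]],
  [-1,[0,0,-0.05],[0,0,0]],
  [-1,[0,0,-0.05],[0,0,0]],
  [-1,[0,0,-0.05],[0,0,0]],
  [-1,[0,0,-0.05],[0,0,0]],
  [-1,[0,0,-0.05],[0,0,0]],
  [-1,[0,0,0],[0,0,0]],
])

```text
time_s: 14.6
eef_pos: [596.6, 179.7, 51.2]
orientation: [[-0.716, -0.698, -0.007], [-0.698, 0.716, -0.004], [0.008, 0.002, -1.0]]
force: [-9.1, -11.1, 2.0]
grip_width: -0.001
grip_force: 7.8
```

>>> apply_moves([
  [-1,[0.05,0,-0.03],[0,0,0]],
  [-1,[0.1,0,0],[0,0,0]],
  [-1,[0.1,0,-0.05],[0,0,0]],
  [-1,[0.1,0,-0.1],[0,0,0]],
  [-1,[0,0,-0.3],[0,0,0]],
  [-1,[0,0,-1],[0,0,0]],
  [-1,[0,0,-2],[0,0,0]],
  [-1,[0,0,-3],[0,0,0]],
  [-1,[0,0,-3],[0,0,0]],
  [-1,[0,0,-3],[0,0,0]],
])

```text
time_s: 15.6
eef_pos: [596.2, 179.3, 179.4]
orientation: [[-0.716, -0.698, 0.001], [-0.698, 0.716, 0.0], [-0.001, -0.001, -1.0]]
force: [0.1, 0.3, -0.8]
grip_width: 0.0
grip_force: 0.0
```

>>> apply_moves([
  [-1,[3,0,-1],[0,0,0]],
  [-1,[4,0,0],[0,0,0]],
  [-1,[4,0,0],[0,0,0]],
  [-1,[4,0,0],[0,0,0]],
  [-1,[4,0,0],[0,0,0]],
  [-1,[4,0,0],[0,0,0]],
  [-1,[3,0,0],[0,0,0]],
  [-1,[0,0,0],[0,0,0]],
  [-1,[0,0,0],[0,0,0]],
  [-1,[0,0,0],[0,0,0]],
])

```text
time_s: 16.6
eef_pos: [410.5, -1.8, 187.6]
orientation: [[-0.716, -0.698, 0.001], [-0.698, 0.716, -0.0], [-0.001, -0.001, -1.0]]
force: [-0.1, 0.2, 0.0]
grip_width: -0.001
grip_force: 0.0
```

```bash
python3 -c "
from h import *
cam('top','t8.png');cam('scene','s8.png')
a=cv2.imread('pics/t8.png')[180:310,270:420];b=cv2.imread('pics/s8.png')[225:315,285:385]
cv2.imwrite('pics/c8.png',np.hstack([cv2.resize(a,(400,347),interpolation=3),cv2.resize(b,(400,347),interpolation=3)]))
for k in(7,8):
  g=cv2.imread(f'pics/s{k}.png',0); print(k,[g[262:282,u].tolist() for u in(320,326,330)])
"
```

```text
7 [[103, 117, 113, 108, 109, 122, 159, 165, 155, 152, 152, 153, 155, 155, 154, 154, 171, 207, 221, 224], [72, 90, 106, 109, 109, 108, 106, 134, 197, 220, 221, 214, 184, 154, 160, 201, 224, 224, 223, 220], [84, 72, 90, 104, 110, 109, 106, 109, 125, 150, 154, 154, 154, 153, 154, 155, 165, 201, 222, 225]]
8 [[140, 133, 109, 100, 98, 123, 199, 223, 221, 220, 218, 219, 223, 225, 227, 228, 227, 227, 225, 225], [114, 128, 145, 122, 104, 95, 102, 146, 204, 226, 226, 226, 228, 228, 228, 228, 228, 228, 227, 224], [117, 113, 134, 148, 135, 112, 111, 111, 151, 208, 228, 229, 227, 225, 226, 226, 226, 226, 226, 227]]
```

View pics/c8.png

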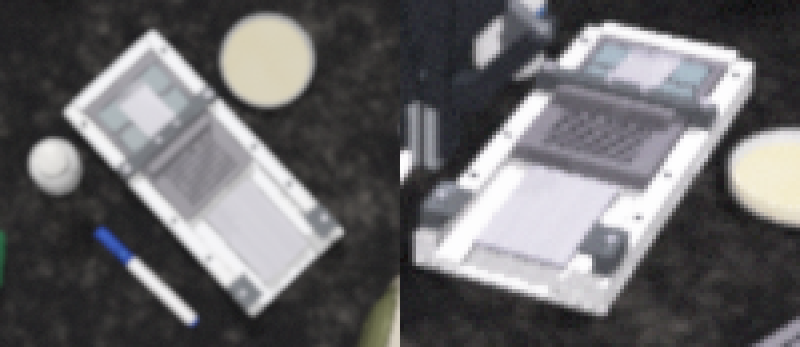

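The carrier lies under the bar and leaf against the stop, with the plate up behind it. The tail edge has not moved since release, and the dish, vial and pen are where they were.

```bash
python3 -c "
from plant import robot
print(robot.sign_off())"
```

```text
the job is handed in; nothing more can be done
None
```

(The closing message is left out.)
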